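Change the whetstone in its holder from coarse to fine

TASK

The knives come next at the fine grit: take the reddish-brown coarse whetstone out of the wooden holder and lay it flat in the steel tray, and seat the green fine whetstone in the holder's pocket in its place, round end to round end, fully down, flat and square. The stones chip, so set them down rather than dropping them, and leave the bowl and the mug where they stand.

Things in the scene. Friction and masses are not known exactly. Their poses are not given: they have to be found in the camera images.
- fine_stone: green fine whetstone, loose, 0.3 to 0.6 kg: a flat block 150 long (x) x 50 wide (y) x 26 high (z), vertical sides; its +x end is a half circle of radius 25, its -x end is square; a blue dot on top near the round end. Origin: centre of the underside, halfway along the length; z up. At the start it lies on the worktop, in any direction
- coarse_stone: reddish-brown coarse whetstone, loose, of the same shape, size, dot and axes as the green one. At the start it sits in the holder's pocket
- holder: wooden whetstone holder, fixed, 172 long (x) x 72 wide (y) x 19 high, +x end round; open pocket of the stone's outline, 153 x 53, 9 deep, floor 10 above the worktop: 1.5 play on every side; a seated stone stands 17 above the rim. The pocket walls' top 4 mm flare out by 3. Blue dot on the rim at the round end. Origin: on the worktop under the pocket's centre; x to the round end, z up
- pocket (a point): centre of the holder's pocket, on the pocket floor; axes as the holder's. The origin of a perfectly seated stone lies here
- pocket_round_end (a point): on the pocket floor, 75 mm from its centre towards the round end (holder's +x): where fine_stone_round_end comes to lie
- fine_stone_round_end (a point): tip of the green stone's round end, at the height of its underside (75 mm from its origin along its +x)
- tray: shallow open steel tray fixed to the worktop, outside 200 (x) x 130 (y) x 14 high, walls 4 thick. Origin: underside centre, z up
- tray_in (a point): centre of the tray's inner floor, axes as the tray's; the floor there measures 192 (x) x 122 (y)
- bowl: small white bowl with dark rim, 127 across, 64 high, loose bystander; origin: centre of its underside
- mug: yellow mug, 78 across, 113 with its handle, 102 high, loose bystander; origin: centre of its underside (handle included)
- microwave: large black microwave oven behind the work, 280 high, fixed: keep the gripper and its swings clear of it. Origin: underside centre; its front lies 130 nearer the robot (-x), its upright door handle (110 to the right of the middle, -y) 50 nearer still; it spans 245 to either side (y)

How it is judged:
By the outcome, as a careful person would: the job done as asked, in the order asked, and still so for the second after the job is handed in, with the robot touching nothing.
It also fails if it takes over 72 s, if anything falls off the work surface, if the arm or the gripper's body presses on something with over 40 N, if the wrist force passes 120 N, or if a joint passes its speed limit or range.

ROBOT

A 7-joint arm with a two-finger parallel gripper is mounted at the origin on a cart in front of the work surface, level with it; the furniture and walls round the work are solid. World frame = base frame: x ahead of the robot, y to its left, z up, the work surface at z = 0. Lengths are in m, angles in rad, forces in N, time in s.
With the tool pointing down it reaches from about 0.425 to 0.925 m from the base axis. Payload 6.8 kg.
Tool frame: the origin (TCP) lies on the centre line of the jaws, within the pads' length; the fingertips stand 17 mm ahead of it and the grasp point (between the pads) lies 2 mm behind it; z points along the fingers, x is the direction in which the jaws open and shut, and the axes are right-handed (so a half turn about z gives the same grasp; the last joint's range is limited). The gripper opens to 85 mm and grips with 20 to 120 N. Pads are 22 mm wide; open, the fingers measure 114 mm over their backs; the gripper's body (76 mm by 85 mm) begins 54 mm behind the grasp point. The pads swing forward as they close: fully open they stand 13 mm farther back than shut.
Start: joints at [1.067, 0.477, 0.022, 1.555, -0.011, 1.109, -0.083], TCP at [0.26, -0.623, 0.248] pointing down, gripper open.
Joint ranges: [-2.96, 2.96], [-0.34, 2.1], [-1.41, 1.46], [0.24, 2.44], [-1.37, 4.51], [0.17, 1.92], [-2.96, 2.96]. Speed limits (rad/s): [2.39, 2.39, 3.14, 3.14, 3.14, 3.14, 3.14].

INTERFACE

Orientations are given as a rotation vector (axis times angle).
In Python, from bench import r gives the robot as it stands.
- The arm moves only by the tool arm_command, never from a script. Its argument "increments" is a list of rows, each a list of 3 entries, a list of its own where there are three numbers: the shift along the world's x, y, z in m, then the turn, a rotation vector about the world's x, y, z in rad, then the opening in per cent of the stroke, from 0 (shut) to 100 (fully open). A call has 1 to 10 rows; each row is the pose to reach, as a shift and turn from the pose commanded when the call began; what a row does not reach only later rows make up. A row lasts 1/10 s, in which the tool goes at most 50 mm and 8.59 degrees, less where a joint would pass 70% of its speed; a pose out of reach is approached as far as the arm can. A call with a gripper value outside its range is refused whole. The fingers move at their own pace and stop on an object; "newtons" is the grip in N (left out, the last holds). Time passes only in rows, so rows that repeat a pose let the fingers close. It gives the time, the measured TCP pose, the force and the opening at its end, in the units of the state.
- r.get_obs(): the state, without advancing time (a new reading comes with each control period).
- r.grab_frame(name): name is "side" or "top" or "wrist"; returns the picture (420x560x3 uint8, blue, green, red); there is no depth.
- r.camera_model(name): a dict with "camera_matrix" (3x3 intrinsics, pixels), "camera_from_world" (4x4, takes a point from world to camera coordinates). Camera axes: x right, y down, z forward; pixel columns grow to the right and rows downward; lengths in m; the calibration is good to about 2 mm. The wrist camera is an equidistant fisheye: a pixel r from the principal point sees the ray r / f radians off the axis. A picture is of the moment at which its call begins: read the wrist's pose just before it. camera_model takes no time and is no camera call; for the wrist camera it gives the pose at the moment of the call.
- r.hand_in(): hands the job in, once; it reports no verdict.
The state is a dict: "clock": time; "joints": joint angles; "qvel": joint speeds; "tau": joint torques, N m; "tcp_pos": TCP position; "orientation": TCP orientation; "contact_force": force on the tool from outside, world axes, zero at the start; "moment": the same for the moment, N m; "grip_width": finger opening in m.
Only numpy, scipy, OpenCV 4.12 (cv2) and the standard library are available. Lean on these libraries where they do the work, as an engineer would, in place of code of your own. Each camera call takes 0.05 s, during which the arm holds its last target. There are 200 camera calls.

## Working session

There is one attempt and no reset: what is moved stays moved. The work goes in short steps, Python scripts to look and compute and a tool call to move; the robot and the scene stay as the last step left them, time stands still between calls to the robot, and variables do not carry over. Pictures are saved under pics/ and viewed, about 8 in all and at most 12, crops included, and the job is handed in when it is done.

Besides the shell and the picture viewer there is one more tool, called after "Call:" as name(argument=value, ...) on one line, values as JSON. arm_command: Moves the arm, as the interface text tells. Its arguments: {"type":"object","properties":{"increments":{"type":"array","items":{"type":"array"}},"newtons":{"type":"number"}},"required":["increments"]}

```bash
mkdir -p pics; ls; python3 - <<'E'
from bench import r
import cv2,numpy as np
np.set_printoptions(precision=4,suppress=True)
o=r.get_obs();print(o)
for n in("top","side"):
    cv2.imwrite(f"pics/{n}0.png",r.grab_frame(n)); m=r.camera_model(n);print(n,m)
E
```

```text
pics
{'clock': 0.0, 'joints': array([ 1.0669,  0.4778,  0.0223,  1.5565, -0.0115,  1.1093, -0.0831]), 'qvel': array([-0.0015, -0.0005, -0.0002, -0.0003,  0.0007,  0.002 , -0.0011]), 'tau': array([ -0.0001, -59.6454,   1.6078, -28.1201,   0.0125,   0.0093,
        -0.    ]), 'tcp_pos': array([ 0.26  , -0.6223,  0.2473]), 'orientation': array([-2.6141,  1.7408,  0.0025]), 'contact_force': array([-0.1938,  1.2311, -0.3503]), 'moment': array([-0.0252, -0.0144,  0.0099]), 'grip_width': 0.08576184252541787}
top {'camera_matrix': array([[403.9306,   0.    , 277.4747],
       [  0.    , 403.9306, 205.6579],
       [  0.    ,   0.    ,   1.    ]]), 'camera_from_world': array([[ 0.0002, -1.    ,  0.0089,  0.0079],
       [-0.988 , -0.0015, -0.1546,  0.5706],
       [ 0.1546, -0.0087, -0.9879,  1.1001],
       [ 0.    ,  0.    ,  0.    ,  1.    ]])}
side {'camera_matrix': array([[414.8792,   0.    , 280.9929],
       [  0.    , 414.8792, 206.0254],
       [  0.    ,   0.    ,   1.    ]]), 'camera_from_world': array([[-0.3801, -0.9249,  0.0043,  0.2224],
       [-0.8049,  0.3285, -0.4942,  0.4726],
       [ 0.4556, -0.1913, -0.8694,  1.2257],
       [ 0.    ,  0.    ,  0.    ,  1.    ]])}
```

View pics/top0.png

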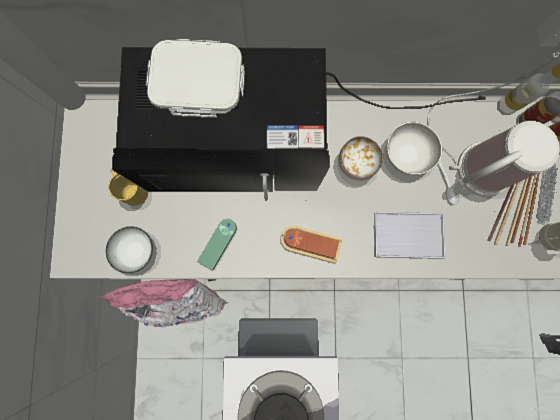

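View pics/side0.png

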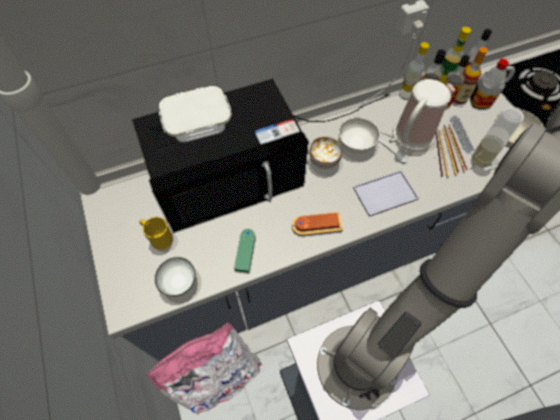

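Top picture: green stone at about (217,244) with its dot up-right at (227,226). The holder with the red stone is at (312,244), round end left at (290,240), and the tray is at (408,236). The mug is at (128,190), the bowl at (130,250), and the microwave handle at (265,185). Next I'll rectify the picture to metric planes.

```bash
cat > h.py <<'E'
import cv2,numpy as np
from bench import r
np.set_printoptions(precision=4,suppress=True)
def proj(m,P,fish):
    P=np.asarray(P,float).reshape(-1,3);T=m["camera_from_world"];K=m["camera_matrix"]
    C=P@T[:3,:3].T+T[:3,3]
    if fish:
        rr=np.hypot(C[:,0],C[:,1]);th=np.arctan2(rr,C[:,2]);s=th/np.maximum(rr,1e-9)
        u=C[:,:2]*s[:,None]
    else: u=C[:,:2]/C[:,2:]
    return u*[K[0,0],K[1,1]]+K[:2,2]
def rect(img,m,x0,x1,y0,y1,z,s,fish=False):
    """metric top view at height z: rows go down as x falls, columns right as y falls; s m/px"""
    X,Y=np.meshgrid(np.arange(x1,x0,-s),np.arange(y1,y0,-s),indexing="ij")
    uv=proj(m,np.stack([X,Y,np.full_like(X,z)],-1),fish).reshape(*X.shape,2).astype(np.float32)
    return cv2.remap(img,uv[...,0],uv[...,1],cv2.INTER_CUBIC)
def blob(img,kind):
    h=cv2.cvtColor(img,cv2.COLOR_BGR2HSV)
    lo,hi={"green":((60,50,40),(88,255,255)),"red":((3,130,60),(11,255,220))}[kind]
    mk=cv2.inRange(h,lo,hi);mk=cv2.morphologyEx(mk,cv2.MORPH_CLOSE,np.ones((15,15)))
    c=max(cv2.findContours(mk,0,1)[0],key=cv2.contourArea);return c
def outline(x,y,a,z,L=.15,W=.05,n=20):
    t=np.linspace(-np.pi/2,np.pi/2,n)
    p=np.vstack([[-L/2,-W/2],np.c_[L/2-W/2+W/2*np.cos(t),W/2*np.sin(t)],[-L/2,W/2]])
    c,s_=np.cos(a),np.sin(a)
    return np.c_[p@np.array([[c,s_],[-s_,c]])+[x,y],np.full(len(p),z)]
E
python3 - <<'E'
from h import *
img=cv2.imread("pics/top0.png");m=r.camera_model("top")
s=.001;x0,x1,y0,y1=.38,.66,-.46,.32
for k,z in(("green",.026),("red",.036)):
    R=rect(img,m,x0,x1,y0,y1,z,s);c=blob(R,k)[:,0,:];w=np.c_[x1-c[:,1]*s,y1-c[:,0]*s].astype(np.float32)
    print(k,cv2.minAreaRect(w*1000))
cv2.imwrite("pics/rect.png",rect(img,m,x0,x1,y0,y1,.02,s))
E
```

```text
green ((467.0221862792969, 176.8656005859375), (49.94614791870117, 146.26478576660156), 60.708641052246094)
red ((467.235107421875, -84.19791412353516), (148.14776611328125, 49.95205307006836), 74.93151092529297)
```

View pics/rect.png

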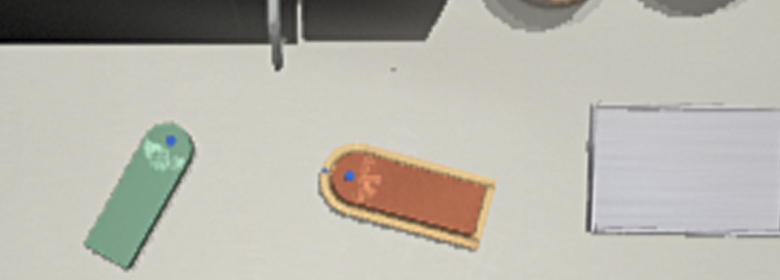

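Rectified picture: green stone round end up-right at (175,125), holder round end at left (322,180), tray from about (590,105) to (790,235), long side along y. Microwave front is at about x = 0.62 and its handle at about 0.59. I'll move over the holder for a wrist view.

Call:
arm_command(increments=[[[0.207, 0.538, 0.02], [0, 0, 0.913], 100], [[0.207, 0.538, 0.02], [0, 0, 0.913], 100], [[0.207, 0.538, 0.02], [0, 0, 0.913], 100], [[0.207, 0.538, 0.02], [0, 0, 0.913], 100], [[0.207, 0.538, 0.02], [0, 0, 0.913], 100], [[0.207, 0.538, 0.02], [0, 0, 0.913], 100], [[0.207, 0.538, 0.02], [0, 0, 0.913], 100], [[0.207, 0.538, 0.02], [0, 0, 0.913], 100], [[0.207, 0.538, 0.02], [0, 0, 0.913], 100], [[0.207, 0.538, 0.02], [0, 0, 0.913], 100]])

```text
clock: 1.1
tcp_pos: [0.4397, -0.1546, 0.2657]
orientation: [3.114, -0.411, -0.0]
contact_force: [0.9, -0.1, -0.7]
grip_width: 0.0855
```

Call:
arm_command(increments=[[[0.015, 0.04, 0], [0, 0, 0], 100], [[0.02, 0.06, 0], [0, 0, 0], 100], [[0.02, 0.06, 0], [0, 0, 0], 100], [[0.02, 0.06, 0], [0, 0, 0], 100]])

```text
clock: 1.5
tcp_pos: [0.4594, -0.0967, 0.2654]
orientation: [3.114, -0.409, -0.001]
contact_force: [-0.5, -0.3, 0.5]
grip_width: 0.0851
```

```bash
python3 - <<'E'
from h import *
o=r.get_obs();m=r.camera_model("wrist");img=r.grab_frame("wrist");cv2.imwrite("pics/w1.png",img)
print(o["clock"],o["tcp_pos"],o["orientation"],o["qvel"]);T=m["camera_from_world"];print(m,-T[:3,:3].T@T[:3,3])
import pickle;pickle.dump((img,m,o),open("w1.pkl","wb"))
E
```

```text
1.5 [ 0.4594 -0.0967  0.2654] [ 3.1144 -0.4092 -0.0011] [ 0.0223  0.0022  0.0248 -0.0008  0.0026 -0.0008  0.0013]
{'camera_matrix': array([[325.1923,   0.    , 282.5454],
       [  0.    , 325.1923, 210.0298],
       [  0.    ,   0.    ,   1.    ]]), 'camera_from_world': array([[ 0.9661, -0.2582, -0.0018, -0.467 ],
       [-0.2488, -0.9329,  0.2605, -0.0136],
       [-0.0689, -0.2512, -0.9655,  0.4021],
       [ 0.    ,  0.    ,  0.    ,  1.    ]])} [ 0.4755 -0.0322  0.3909]
```

View pics/w1.png

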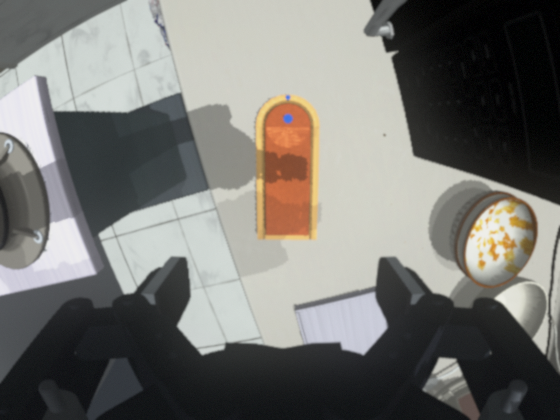

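Wrist picture: stone in the holder upright at columns 263–313, rows 100–236. The holder dot is at (287,97) and the shadow crosses at rows 130–190. Now I'll measure both outlines.

```bash
python3 - <<'E'
from h import *
import pickle
img,m,o=pickle.load(open("w1.pkl","rb"))
s=.0004;x0,x1,y0,y1=.39,.55,-.2,.03
def go(z,f):
    R=rect(img,m,x0,x1,y0,y1,z,s,True);h=cv2.cvtColor(R,cv2.COLOR_BGR2HSV);mk=f(h)
    mk=cv2.morphologyEx(cv2.morphologyEx(mk,cv2.MORPH_OPEN,np.ones((5,5))),cv2.MORPH_CLOSE,np.ones((25,25)))
    c=max(cv2.findContours(mk,0,1)[0],key=cv2.contourArea)[:,0,:]
    w=np.c_[x1-c[:,1]*s,y1-c[:,0]*s].astype(np.float32);rc=cv2.minAreaRect(w*1000);print(z,rc)
    return R,c
R,c=go(.036,lambda h:cv2.inRange(h,(0,130,40),(12,255,255)))
_,c2=go(.019,lambda h:cv2.inRange(h,(0,90,40),(25,255,255)))
h=cv2.cvtColor(R,cv2.COLOR_BGR2HSV)
cv2.polylines(R,[c],True,(255,255,0),1);cv2.polylines(R,[c2],True,(255,0,255),1);cv2.imwrite("pics/w1r.png",R)
E
```

```text
0.036 ((466.60760498046875, -82.47830963134766), (148.36546325683594, 49.90096664428711), 74.85206604003906)
0.019 ((466.27777099609375, -83.04671478271484), (170.16537475585938, 71.59173583984375), 74.95362854003906)
```

View pics/w1r.png

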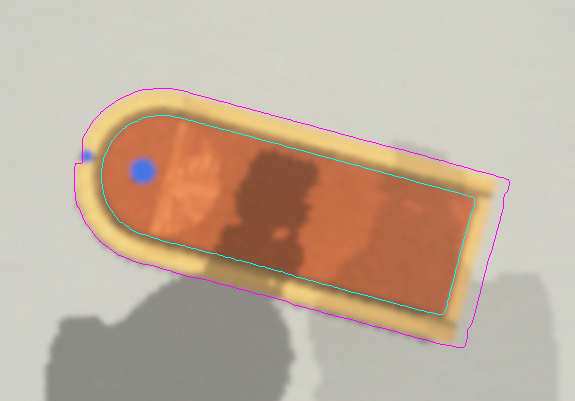

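Overlay fits well. Holder is at (0.4663, −0.0830), heading 74.95°, and the red stone at (0.4666, −0.0825). Descending in two stages.

Call:
arm_command(increments=[[[0.007, 0.014, -0.05], [0, 0, 0], 70], [[0.007, 0.014, -0.1], [0, 0, 0], 70], [[0.007, 0.014, -0.15], [0, 0, 0], 70], [[0.007, 0.014, -0.18], [0, 0, 0], 70], [[0.007, 0.014, -0.19], [0, 0, 0], 70], [[0.007, 0.014, -0.19], [0, 0, 0], 70], [[0.007, 0.014, -0.19], [0, 0, 0], 70]], newtons=50)

```text
clock: 2.25
tcp_pos: [0.4677, -0.0832, 0.0769]
orientation: [3.114, -0.412, 0.003]
contact_force: [0.2, -0.0, 1.0]
grip_width: 0.0598
```

Call:
arm_command(increments=[[[-0.001, 0, -0.02], [0, 0, 0], 70], [[-0.001, 0, -0.032], [0, 0, 0], 70], [[-0.001, 0, -0.038], [0, 0, 0], 70], [[-0.001, 0, -0.038], [0, 0, 0], 70], [[-0.001, 0, -0.038], [0, 0, 0], 30], [[-0.001, 0, -0.038], [0, 0, 0], 30], [[-0.001, 0, -0.038], [0, 0, 0], 30], [[-0.001, 0, -0.038], [0, 0, 0], 30], [[-0.001, 0, -0.038], [0, 0, 0], 30]], newtons=50)

```text
clock: 3.15
tcp_pos: [0.4669, -0.0826, 0.0387]
orientation: [3.115, -0.411, 0.004]
contact_force: [0.8, -0.1, 6.6]
grip_width: 0.0487
```

Call:
arm_command(increments=[[[0, 0, 0.006], [0, 0, 0], 30], [[0, 0, 0.02], [0, 0, 0], 30], [[0, 0, 0.05], [0, 0, 0], 30], [[0, 0, 0.08], [0, 0, 0], 30], [[0, -0.04, 0.08], [0, 0, 0.1], 30], [[0, -0.08, 0.08], [0, 0, 0.2], 30], [[0.01, -0.12, 0.08], [0, 0, 0.25], 30], [[0.01, -0.16, 0.08], [0, 0, 0.25], 30], [[0.02, -0.2, 0.08], [0, 0, 0.25], 30], [[0.02, -0.24, 0.08], [0, 0, 0.25], 30]])

```text
clock: 4.15
tcp_pos: [0.4855, -0.3233, 0.1174]
orientation: [-3.14, 0.018, 0.001]
contact_force: [0.9, 0.2, -6.2]
grip_width: 0.0486
```

```bash
python3 - <<'E'
from h import *
img=cv2.imread("pics/top0.png");m=r.camera_model("top")
T=m["camera_from_world"];K=m["camera_matrix"];c=-T[:3,:3].T@T[:3,3]
for p in((375,213),(441,213),(444,257),(374,257)):
    d=T[:3,:3].T@np.linalg.solve(K,[*p,1]);print((c+d*(.014-c[2])/d[2])[:2])
print(r.get_obs())
E
```

```text
[ 0.5542 -0.2754]
[ 0.5544 -0.468 ]
[ 0.4273 -0.4687]
[ 0.4272 -0.2678]
{'clock': 4.15, 'joints': array([ 0.812 ,  0.5203, -0.4313,  1.8653,  0.2873,  0.8185,  0.2214]), 'qvel': array([ 0.4785,  0.2737,  0.1091, -0.4878,  0.0137,  0.2187,  0.6643]), 'tau': array([ -1.3348, -58.561 ,  -4.3834, -21.2654,   0.1201,   0.031 ,
        -0.9062]), 'tcp_pos': array([ 0.4855, -0.3233,  0.1174]), 'orientation': array([-3.1402,  0.0177,  0.0011]), 'contact_force': array([ 0.9197,  0.1551, -6.2242]), 'moment': array([ 0.0343, -0.0871,  0.0408]), 'grip_width': 0.04861881177196178}
```

Call:
arm_command(increments=[[[0.004, -0.03, -0.02], [0, 0, 0], 30], [[0.004, -0.047, -0.05], [0, 0, 0], 30], [[0.004, -0.047, -0.07], [0, 0, 0], 30], [[0.004, -0.047, -0.076], [0, 0, 0], 30], [[0.004, -0.047, -0.078], [0, 0, 0], 30], [[0.004, -0.047, -0.079], [0, 0, 0], 30], [[0.004, -0.047, -0.08], [0, 0, 0], 30], [[0.004, -0.047, -0.081], [0, 0, 0], 30], [[0.004, -0.047, -0.082], [0, 0, 0], 30]])

```text
clock: 5.05
tcp_pos: [0.4901, -0.3696, 0.0364]
orientation: [3.141, -0.019, 0.002]
contact_force: [0.1, -0.5, -4.5]
grip_width: 0.049
```

Call:
arm_command(increments=[[[0, 0, -0.001], [0, 0, 0], 30], [[0, 0, -0.002], [0, 0, 0], 30], [[0, 0, -0.003], [0, 0, 0], 30], [[0, 0, -0.0035], [0, 0, 0], 30], [[0, 0, -0.004], [0, 0, 0], 30]])

```text
clock: 5.55
tcp_pos: [0.4897, -0.3695, 0.0328]
orientation: [3.141, -0.019, -0.0]
contact_force: [-5.8, 2.8, 12.2]
grip_width: 0.0482
```

Call:
arm_command(increments=[[[0, 0, 0], [0, 0, 0], 70], [[0, 0, 0], [0, 0, 0], 70], [[0, 0, 0.01], [0, 0, 0], 70], [[0, 0, 0.04], [0, 0, 0], 70], [[0, 0.02, 0.085], [0, 0, -0.14], 70], [[0, 0.06, 0.13], [0, 0, -0.28], 70], [[0, 0.1, 0.15], [0, 0, -0.42], 70], [[0, 0.14, 0.18], [0, 0, -0.56], 70], [[0, 0.18, 0.2], [0, 0, -0.7], 70], [[0, 0.22, 0.22], [0, 0, -0.84], 70]])

```text
clock: 6.55
tcp_pos: [0.49, -0.1473, 0.2541]
orientation: [-2.857, 1.305, -0.004]
contact_force: [0.6, 0.1, 0.3]
grip_width: 0.06
```

Call:
arm_command(increments=[[[0, 0.04, 0], [0, 0, -0.14], 70], [[0, 0.08, 0], [0, 0, -0.28], 70], [[0, 0.12, 0], [0, 0, -0.42], 70], [[0, 0.16, 0], [0, 0, -0.56], 70], [[0, 0.2, 0], [0, 0, -0.7], 70], [[-0.005, 0.24, 0], [0, 0, -0.84], 70], [[-0.01, 0.28, 0], [0, 0, -0.98], 70], [[-0.02, 0.3, 0], [0, 0, -1.12], 70], [[-0.023, 0.31, 0], [0, 0, -1.22], 70], [[-0.023, 0.31, 0], [0, 0, -1.22], 70]])

```text
clock: 7.55
tcp_pos: [0.4661, 0.1628, 0.2525]
orientation: [-1.605, 2.699, 0.0]
contact_force: [0.5, -0.1, -0.7]
grip_width: 0.0597
```

```bash
python3 - <<'E'
from h import *
import pickle
m=r.camera_model("wrist");o=r.get_obs();img=r.grab_frame("wrist");print(o["qvel"],o["tcp_pos"],o["orientation"],o["joints"])
s=.0004;x0,x1,y0,y1=.38,.55,.06,.29
R=rect(img,m,x0,x1,y0,y1,.026,s,True);h=cv2.cvtColor(R,cv2.COLOR_BGR2HSV)
mk=cv2.inRange(h,(50,60,30),(95,255,255));mk=cv2.morphologyEx(cv2.morphologyEx(mk,2,np.ones((5,5))),3,np.ones((25,25)))
c=max(cv2.findContours(mk,0,1)[0],key=cv2.contourArea)[:,0,:]
w=np.c_[x1-c[:,1]*s,y1-c[:,0]*s].astype(np.float32);print(cv2.minAreaRect(w*1000))
cv2.polylines(R,[c],True,(255,0,255),1)
t=cv2.resize(r.grab_frame("top")[190:280,90:460],None,fx=1.55,fy=1.55,interpolation=2)
out=np.zeros((R.shape[0]+t.shape[0],575,3),np.uint8);out[:R.shape[0],:R.shape[1]]=R;out[R.shape[0]:,:t.shape[1]]=t[:,:575]
cv2.imwrite("pics/g1.png",out)
E
```

```text
[0.0388 0.0032 0.0324 0.0021 0.0144 0.001  0.1303] [0.4661 0.1628 0.2525] [-1.605   2.699   0.0004] [-0.0918  0.2024 -0.4195  1.952   0.0968  1.005  -2.6241]
((467.1839904785156, 178.86676025390625), (47.851444244384766, 146.652099609375), 60.43341827392578)
```

View pics/g1.png

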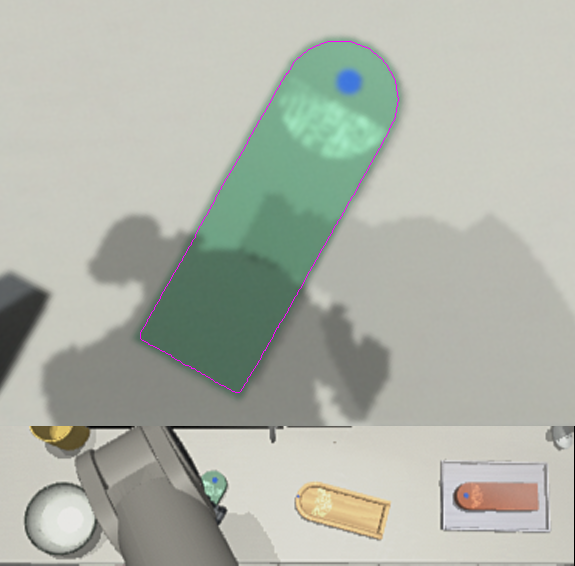

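Wrist view: green outlined cleanly, square end at bottom left, dot at (349,82). In the inset, the red stone lies flat inside the tray and the pocket is empty. Descending to the green stone.

Call:
arm_command(increments=[[[0.001, 0.014, -0.04], [0, 0, 0], 75], [[0.001, 0.014, -0.09], [0, 0, 0], 75], [[0.001, 0.014, -0.13], [0, 0, 0], 75], [[0.001, 0.014, -0.16], [0, 0, 0], 75], [[0.001, 0.014, -0.172], [0, 0, 0], 75], [[0.001, 0.014, -0.172], [0, 0, 0], 75], [[0.001, 0.014, -0.172], [0, 0, 0], 75], [[0.001, 0.014, -0.172], [0, 0, 0], 75]])

```text
clock: 8.45
tcp_pos: [0.469, 0.1749, 0.0813]
orientation: [-1.599, 2.7, -0.001]
contact_force: [-0.3, -0.5, -0.1]
grip_width: 0.0641
```

```bash
python3 -c "
from h import *
o=r.get_obs();v=o['orientation'];print(o['tcp_pos'],v,np.degrees(2*np.arctan2(v[1],v[0]))-360,o['qvel'])"
```

```text
[0.469  0.1749 0.0813] [-1.5994  2.7003 -0.001 ] -118.72358888028114 [-0.0031 -0.0031 -0.0012  0.0025  0.0029 -0.0065 -0.0052]
```

Call:
arm_command(increments=[[[-0.0018, 0.0039, -0.02], [0, 0, -0.014], 75], [[-0.0018, 0.0039, -0.04], [0, 0, -0.014], 75], [[-0.0018, 0.0039, -0.05], [0, 0, -0.014], 75], [[-0.0018, 0.0039, -0.052], [0, 0, -0.014], 75], [[-0.0018, 0.0039, -0.052], [0, 0, -0.014], 75], [[-0.0018, 0.0039, -0.052], [0, 0, -0.014], 30], [[-0.0018, 0.0039, -0.052], [0, 0, -0.014], 30], [[-0.0018, 0.0039, -0.052], [0, 0, -0.014], 30], [[-0.0018, 0.0039, -0.052], [0, 0, -0.014], 30], [[-0.0018, 0.0039, -0.052], [0, 0, -0.014], 30]])

```text
clock: 9.45
tcp_pos: [0.4667, 0.1788, 0.0289]
orientation: [-1.581, 2.712, -0.001]
contact_force: [-1.2, 0.2, 4.4]
grip_width: 0.0488
```

```bash
python3 -c "
from h import *
o=r.get_obs();v=o['orientation'];print(o['tcp_pos'],v,np.degrees(2*np.arctan2(v[1],v[0]))-360,o['contact_force'],o['grip_width'])"
```

```text
[0.4667 0.1788 0.0289] [-1.581   2.7124 -0.0006] -119.52666676575171 [-1.1965  0.1962  4.3976] 0.04883714240211295
```

Call:
arm_command(increments=[[[0, 0, 0.01], [0, 0, 0], 30], [[0, 0, 0.04], [0, 0, 0], 30], [[0, -0.01, 0.08], [0, 0, 0.1], 30], [[0, -0.03, 0.1], [0, 0, 0.24], 30], [[0, -0.06, 0.1], [0, 0, 0.38], 30], [[0, -0.09, 0.1], [0, 0, 0.52], 30], [[0, -0.12, 0.1], [0, 0, 0.66], 30], [[0, -0.15, 0.1], [0, 0, 0.8], 30], [[0, -0.18, 0.1], [0, 0, 0.94], 30], [[0, -0.2, 0.1], [0, 0, 1.08], 30]])

```text
clock: 10.45
tcp_pos: [0.4651, -0.0243, 0.1281]
orientation: [2.754, -1.509, 0.0]
contact_force: [0.3, -1.0, -4.3]
grip_width: 0.0487
```

Call:
arm_command(increments=[[[0, -0.02, 0], [0, 0, 0.14], 30], [[0, -0.04, 0], [0, 0, 0.28], 30], [[0, -0.06, -0.01], [0, 0, 0.42], 30], [[0, -0.062, -0.03], [0, 0, 0.56], 30], [[0, -0.062, -0.05], [0, 0, 0.68], 30], [[0, -0.062, -0.06], [0, 0, 0.743], 30], [[0, -0.062, -0.06], [0, 0, 0.743], 30], [[0, -0.062, -0.06], [0, 0, 0.743], 30], [[0, -0.062, -0.06], [0, 0, 0.743], 30]])

```text
clock: 11.35
tcp_pos: [0.4665, -0.0837, 0.0686]
orientation: [3.114, -0.414, 0.002]
contact_force: [-0.2, 0.3, -4.0]
grip_width: 0.0489
```

```bash
cat > st.py <<'E'
from h import *
o=r.get_obs();v=o['orientation'];a=np.degrees(2*np.arctan2(v[1],v[0]));print(o['clock'],o['tcp_pos'],v,(a+180)%360-180,o['contact_force'],o['moment'],o['grip_width'])
E
python3 - <<'E'
import st
from h import *
m=r.camera_model("wrist");img=r.grab_frame("wrist");cv2.imwrite("pics/h1.png",img)
# predicted outlines: holder outer rim (z .019) and green underside/top if aligned under the TCP
o=st.o;z=o["tcp_pos"][2]-.029;a=np.radians(74.95)
for pts,c in((outline(.4663,-.083,a,.019,.172,.072),(255,0,255)),(outline(o["tcp_pos"][0]+.0001,o["tcp_pos"][1]+.0004,a,z+.026),(0,255,255))):
    cv2.polylines(img,[(proj(m,pts,True)*16).astype(np.int32)],True,c,1,cv2.LINE_AA,4)
cv2.imwrite("pics/h1o.png",cv2.resize(img[60:420,140:430],None,fx=1.65,fy=1.65,interpolation=2))
E
```

```text
11.35 [ 0.4665 -0.0837  0.0686] [ 3.1138 -0.414   0.0023] -15.148024857006106 [-0.2267  0.3241 -4.0354] [-0.0427 -0.0238  0.0259] 0.048901092531806564
```

View pics/h1o.png

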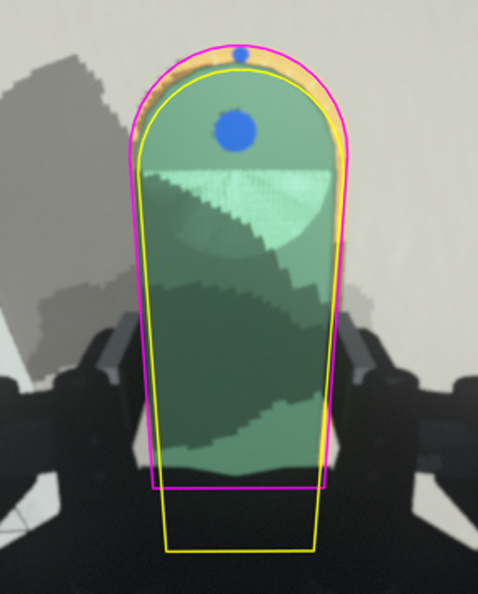

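Overlay: green lies within about 1 mm of the prediction, dot at (235,130), tip a bit forward (row ~65 against 69). I'll fit it numerically.

```bash
cat > fit.py <<'E'
from h import *
import st
from scipy.optimize import least_squares
def sd(p,q,L,W):
    x,y,a=q;c,s=np.cos(a),np.sin(a);d=p-[x,y];u=d@[c,s];v=d@[-s,c];R=W/2;cx=L/2-R
    return np.where(u>cx,np.hypot(u-cx,v)-R,np.abs(v)-R)
def run(img,m,z,tcp,lo,hi,L,W,q0,umin,umax=.2,band=.004):
    s=.00025;x0,x1,y0,y1=tcp[0]-.11,tcp[0]+.11,tcp[1]-.11,tcp[1]+.13
    R=rect(img,m,x0,x1,y0,y1,z,s,True);mk=cv2.inRange(cv2.cvtColor(R,cv2.COLOR_BGR2HSV),lo,hi)
    mk=cv2.morphologyEx(cv2.morphologyEx(mk,2,np.ones((5,5))),3,np.ones((21,21)))
    c=max(cv2.findContours(mk,0,1)[0],key=cv2.contourArea)[:,0,:].astype(float)
    w=np.c_[x1-c[:,1]*s,y1-c[:,0]*s];q=np.array(q0,float)
    for b in(.006,band,.002):
        u=(w-q[:2])@[np.cos(q[2]),np.sin(q[2])];k=(np.abs(sd(w,q,L,W))<b)&(u>umin)&(u<umax)
        f=least_squares(lambda p:sd(w[k],p[:3],L,W+p[3]),[*q,0],loss="soft_l1",f_scale=.0004,x_scale=[.001,.001,.01,.001]);q=f.x[:3]
    return f.x,k.sum(),np.sqrt(np.mean(f.fun**2))
E
python3 - <<'E'
from fit import *
img=cv2.imread("pics/h1.png");m=r.camera_model("wrist");t=st.o["tcp_pos"];a=np.radians(74.95)
q,n,e=run(img,m,t[2]-.003,t,(50,60,30),(95,255,255),.15,.05,[t[0],t[1],a],.015)
print("green",q[:2],np.degrees(q[2]),q[3],n,e)
d=q[:2]-[.4663,-.083];h=np.radians(74.95);print("minus holder: long,lat mm",1000*d@[np.cos(h),np.sin(h)],1000*d@[-np.sin(h),np.cos(h)])
import pickle
i1,m1,o1=pickle.load(open("w1.pkl","rb"))
for nm,z,lo,L,W,hh in(("red",.036,(0,130,40),.15,.05,12),("holder",.019,(0,90,40),.172,.072,25)):
    q,n,e=run(i1,m1,z,[.466,-.083],lo,(hh,255,255),L,W,[.4663,-.083,a],-.06);print(nm,q[:2],np.degrees(q[2]),q[3],n,e)
E
```

```text
11.4 [ 0.4665 -0.0836  0.0686] [ 3.1138 -0.4135  0.0024] -15.129534119550215 [-0.4989  0.1359 -3.7268] [ 0.0354  0.0091 -0.0019] 0.04847487678178713
green [ 0.4658 -0.0819] 75.25930624414485 -0.0020850173017081023 558 0.00014246515219607666
minus holder: long,lat mm 0.9201357590875373 0.816464940538293
red [ 0.4664 -0.0835] 74.798217861861 -0.0007245060662122683 1137 0.00013955198698902522
holder [ 0.4662 -0.0834] 74.89425078184021 -0.0010602004560713997 1241 0.00023129566577285003
```

Green is centred to within about 1 mm (the tip fit gives +0.9 mm long, the grasp bookkeeping −0.15). I'll trim by −0.6 mm and lower into the flare.

Call:
arm_command(increments=[[[-0.0001, -0.0006, -0.01], [0, 0, 0.002], 30], [[-0.0001, -0.0006, -0.017], [0, 0, 0.002], 30], [[-0.0001, -0.0006, -0.02], [0, 0, 0.002], 30], [[-0.0001, -0.0006, -0.022], [0, 0, 0.002], 30], [[-0.0001, -0.0006, -0.0235], [0, 0, 0.002], 30], [[-0.0001, -0.0006, -0.0245], [0, 0, 0.002], 30], [[-0.0001, -0.0006, -0.0245], [0, 0, 0.002], 30]])

```text
clock: 12.1
tcp_pos: [0.4665, -0.0843, 0.0434]
orientation: [-3.115, 0.409, -0.002]
contact_force: [1.3, -1.8, -0.9]
grip_width: 0.0487
```

```bash
python3 st.py
```

```text
12.1 [ 0.4665 -0.0843  0.0434] [-3.1148  0.4093 -0.0019] -14.97255805448367 [ 1.2739 -1.7533 -0.9102] [-0.0975 -0.2784 -0.0504] 0.048705596671758423
```

Light contact pushes the stone −y, so the tip is touching the flare. Shift 0.8 mm further back and continue down.

Call:
arm_command(increments=[[[0, -0.0008, 0], [0, 0, 0], 30], [[0, -0.0008, -0.001], [0, 0, 0], 30], [[0, -0.0008, -0.002], [0, 0, 0], 30], [[0, -0.0008, -0.003], [0, 0, 0], 30], [[0, -0.0008, -0.003], [0, 0, 0], 30]])

```text
clock: 12.6
tcp_pos: [0.4663, -0.0851, 0.0402]
orientation: [-3.115, 0.409, -0.001]
contact_force: [2.8, -1.7, -3.7]
grip_width: 0.0486
```

```bash
python3 st.py
```

```text
12.6 [ 0.4663 -0.0851  0.0402] [-3.1147  0.4092 -0.0012] -14.969418367795015 [ 2.8232 -1.7125 -3.7419] [-0.1793 -0.7245 -0.155 ] 0.04857762271274348
```

Call:
arm_command(increments=[[[0.0004, -0.0003, 0], [0, 0, 0], 30], [[0.0004, -0.0003, -0.0008], [0, 0, 0], 30], [[0.0004, -0.0003, -0.0014], [0, 0, 0], 30], [[0.0004, -0.0003, -0.002], [0, 0, 0], 30], [[0.0004, -0.0003, -0.0024], [0, 0, 0], 30]])

```text
clock: 13.1
tcp_pos: [0.4663, -0.0853, 0.0389]
orientation: [3.114, -0.409, 0.0]
contact_force: [-3.7, -0.9, 20.5]
grip_width: 0.0486
```

```bash
python3 st.py
```

```text
13.1 [ 0.4663 -0.0853  0.0389] [ 3.1135 -0.4087  0.0003] -14.955676611276544 [-3.7234 -0.9257 20.4502] [-0.0278  1.0258 -0.1398] 0.04862724827932464
```

It bottomed at TCP z = 0.0389, exactly the expected seated height. Releasing and rising for a check view.

Call:
arm_command(increments=[[[0, 0, 0.001], [0, 0, 0], 30], [[0, 0, 0.001], [0, 0, 0], 70], [[0, 0, 0.001], [0, 0, 0], 70], [[0, 0, 0.005], [0, 0, 0], 70], [[0, 0, 0.03], [0, 0, 0], 70], [[0, 0, 0.08], [0, 0, 0], 70], [[0, 0, 0.13], [0, 0, 0], 70], [[-0.007, -0.012, 0.18], [0, 0, 0], 70], [[-0.007, -0.012, 0.22], [0, 0, 0], 70], [[-0.007, -0.012, 0.225], [0, 0, 0], 70]])

```text
clock: 14.1
tcp_pos: [0.4615, -0.0974, 0.2677]
orientation: [3.113, -0.41, 0.013]
contact_force: [0.0, -0.0, -0.6]
grip_width: 0.0601
```

Call:
arm_command(increments=[[[0, 0, 0], [0, 0, 0], 70], [[0, 0, 0], [0, 0, 0], 70], [[0, 0, 0], [0, 0, 0], 70]])

```text
clock: 14.4
tcp_pos: [0.4581, -0.0971, 0.2611]
orientation: [-3.114, 0.408, 0.005]
contact_force: [-0.2, -0.1, 0.6]
grip_width: 0.0596
```

```bash
python3 - <<'E'
from fit import *
m=r.camera_model("wrist");img=r.grab_frame("wrist");a=np.radians(74.95)
for nm,z,lo,L,W,hi in(("green top at .036",.036,(50,60,30),.15,.05,95),("holder",.019,(8,90,40),.172,.072,25)):
    q,n,e=run(img,m,z,[.466,-.083],lo,(hi,255,255),L,W,[.4663,-.083,a],-.06);print(nm,q[:2],np.degrees(q[2]),q[3],n,e)
R=rect(img,m,.40,.54,-.18,.02,.036,.0004,True)
s=r.grab_frame("side");t=r.grab_frame("top")
row=np.zeros((230,500,3),np.uint8);row[:,:250]=cv2.resize(s[140:310,130:440],(250,230),interpolation=2);row[:,250:]=cv2.resize(t[160:290,90:460],(250,230))
cv2.imwrite("pics/end.png",np.vstack([R[:,:500],row]))
E
```

```text
14.4 [ 0.4581 -0.0971  0.2611] [-3.1143  0.408   0.005 ] -14.92695829180252 [-0.1969 -0.0585  0.6207] [-0.0123  0.0177  0.0365] 0.059641313183703575
green top at .036 [ 0.4648 -0.0842] 75.04473742735671 -0.0027378388961384163 1134 0.00022901469682808892
holder [ 0.4661 -0.0836] 74.84429380670794 -0.0013988447054558318 1239 0.00025055187800073403
```

View pics/end.png

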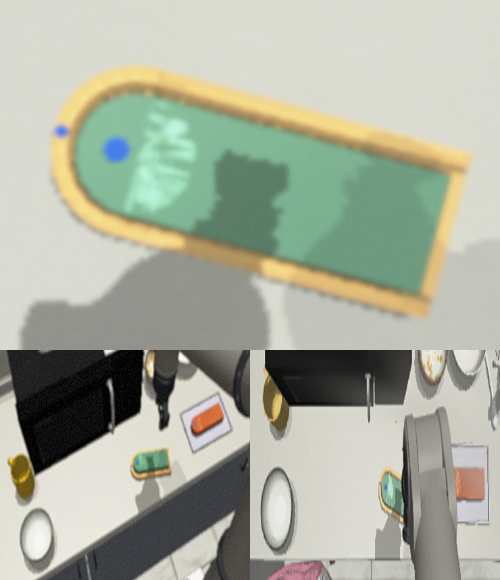

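Final picture: the green stone fills the pocket with an even rim all round, blue dot (116,150) next to the holder dot (62,131). The red stone lies in the tray, and the bowl and mug stand where they were. The seated height matches the table grasp (0.0389 − 0.0289 = 0.010, the pocket floor), so it is fully down and flat. Handing in.

```bash
python3 -c "
from bench import r
print(r.get_obs()['clock']);print(r.hand_in())"
```

```text
14.55
the job is handed in; nothing more can be done
None
```

The red coarse stone is lying flat in the steel tray, and the green fine stone is seated in the holder's pocket, round end to round end. I handed the job in at about 14.6 s with the gripper clear of everything; no verdict was reported.

**What the last checks showed:**
- **Depth:** the green stone bottomed with its underside 10.0 mm above the worktop, which is the pocket floor, under a 20 N press. I take it as flat from that; I did not probe its ends separately.
- **Position:** it sits square to the holder to about 0.2°, and the wrist camera puts it about 1 mm off centre each way, inside the 1.5 mm play.
- **Red stone:** set down on the tray floor with about 12 N of contact force before release.
- **Surroundings:** the bowl and mug look where they stood at the start.

**What disagreed:**
- Before insertion, the grasp position and the camera fit differed by about 1 mm along the stone's length. I settled it by the contact forces while lowering, which stayed under 4 N until the stone reached the floor.
- The two cameras also differed by about 2 mm in y, which is within their stated calibration.

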